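# Sort the spacer posts by length

## Task

Two loose square steel spacer posts, one long and one short, lie near the middle of the bench between two black trays. Put each one into the tray whose row holds posts of the same length: set it down gently, flat in the middle of that tray's free floor and parallel with the posts of the row.

Things in the scene. Friction and masses are not known exactly. Their poses are not given: they have to be found in the camera images.
- long_post_center (a point): centre of the loose long spacer post, 8 mm above its underside: plain steel bar of square section 16 x 16 mm, 75 mm long, a tapped hole in each end, lying flat on the bench, about 140 g. The y axis runs along its length, z is up. It is easily gripped across its 16 mm width, along its x axis
- short_post_center (a point): centre of the loose short spacer post, 8 mm above its underside: plain steel bar of square section 16 x 16 mm, 45 mm long, a tapped hole in each end, lying flat on the bench, about 85 g. The y axis runs along its length, z is up. It is easily gripped across its 16 mm width, along its x axis
- long_tray_space (a point): middle of the free floor of the tray for long posts (on the floor surface, 5 mm above the bench). Fixed black tray, 180 mm along x by 115 along y, walls 5 thick, rim 14 high; the trays are alike but for the row in them: three fixed 75 mm posts lying along y, at its +x (far) end, 16 mm high. Free floor: 58 mm to either side along x, 52 along y. y: direction of the row's posts; z up
- short_tray_space (a point): middle of the free floor of the tray for short posts (on the floor surface, 5 mm above the bench). Fixed black tray, 180 mm along x by 115 along y, walls 5 thick, rim 14 high; the trays are alike but for the row in them: three fixed 45 mm posts lying along y, at its +x (far) end, 16 mm high. Free floor: 58 mm to either side along x, 52 along y. y: direction of the row's posts; z up
Mind the look-alikes: they are no part of the job. What is shaped like the part that bears short_post_center but pink is not meant.

How it is judged:
At the end, for the whole second after the job is handed in: Each loose post lies flat and at rest on the floor of the tray whose row has its length, its centre within 25 mm of the middle of the free floor and its length within 15 degrees of the direction of the row's posts (horizontal distance between long_post_center and long_tray_space below 0.025 m and z of long_post_center in the frame of long_tray_space between 0.004 and 0.013 m and angle between the y axis of long_post_center and the y axis of long_tray_space, either way round below 0.26 rad and linear speed of each of long_post, short_post below 0.02 m/s and horizontal distance between short_post_center and short_tray_space below 0.025 m and z of short_post_center in the frame of short_tray_space between 0.004 and 0.013 m and angle between the y axis of short_post_center and the y axis of short_tray_space, either way round below 0.26 rad); the robot touches nothing.
It fails at once if the long post is dropped from a height or thrown (moves faster than 0.9 m/s while not held) (contact force between the fingers and long_post below 0.05 N and linear speed of long_post above 0.9 m/s).
It fails at once if the short post is dropped from a height or thrown (moves faster than 0.9 m/s while not held) (contact force between the fingers and short_post below 0.05 N and linear speed of short_post above 0.9 m/s).
It also fails if it takes over 56 s, if anything falls off the work surface, if the arm or the gripper's body presses on something with over 40 N, if the wrist force passes 120 N, or if a joint passes its speed limit or range.

## Robot

A 7-joint arm with a two-finger parallel gripper is mounted at the origin on a cart in front of the work surface, level with it; the furniture and walls round the work are solid. World frame = base frame: x ahead of the robot, y to its left, z up, the work surface at z = 0. Lengths are in m, angles in rad, forces in N, time in s.
With the tool pointing down it reaches from about 0.4 to 0.9 m from the base axis. Payload 5.5 kg.
Tool frame: the origin (TCP) lies at the very end of the fingers, on their centre line; the grasp point (between the pads) lies 19 mm behind it; z points along the fingers, y is the line along which they close (so a half turn about z gives the same grasp; the last joint's range is limited). The gripper opens to 85 mm and grips with 20 to 120 N. Pads are 22 mm wide; open, the fingers measure 114 mm over their backs; the gripper's body (76 mm by 85 mm) begins 54 mm behind the grasp point. The pads swing forward as they close: fully open they stand 13 mm farther back than shut.
Start: joints at [-0.947, 0.501, -0.427, 1.55, 0.221, 1.138, -0.21], TCP at [0.229, 0.608, 0.231] pointing down, gripper open.
Joint ranges: [-2.88, 2.88], [-0.31, 2.03], [-1.54, 1.56], [0.2, 2.42], [-1.41, 4.55], [0.19, 2.02], [-2.57, 2.57]. Speed limits (rad/s): [2.57, 2.57, 3.14, 3.14, 3.14, 3.14, 3.14].

## Interface

Orientations are given as a unit quaternion [x, y, z, w].
In Python, from plant import r gives the robot as it stands.
- The arm moves only by the tool servo_tool, never from a script. Its arguments are lists of equal length, an entry for each row: "offset": the shift along the tool's x, y, z in m, a list of three; "delta_rot": the turn, a rotation vector about the tool's x, y, z in degrees, a list of three. In form: {"offset": [[dx, dy, dz], ...], "delta_rot": [[rx, ry, rz], ...]}. A call has 1 to 12 rows; each row shifts and turns the commanded pose from where the row before left it, along the tool's axes as they then stand; what a row does not reach is not made up. A row lasts 1/10 s, in which the tool goes at most 50 mm and 8.59 degrees, less where a joint would pass 70% of its speed; a pose out of reach is approached as far as the arm can. A call with a gripper value outside its range is refused whole. "gripper" is the closure, from -1 (fully open) to 1 (shut), set as the call begins (left out, the last holds). The fingers move at their own pace and stop on an object; "newtons" is the grip in N (left out, the last holds). Time passes only in rows, so rows that do not move let the fingers close. It gives the time, the measured TCP pose, the force, the opening and the grip force at its end, in the units of the state.
- r.get_state(): the state, without advancing time (a new reading comes with each control period).
- r.snapshot(name): name is "side" or "top" or "wrist"; returns a dict with "frame" (480x640x3 uint8, red, green, blue), "depth" (480x640 float32, m along the optical axis (not along the pixel's ray), 0 where there is no reading), "K" (3x3 intrinsics, pixels), "world_from_camera" (4x4, takes a point from camera to world coordinates); the wrist camera has in their place "T_tool_cam" (4x4, takes a point from camera to tool coordinates, whose origin is the TCP and whose axes are the flange's). Camera axes: x right, y down, z forward; pixel columns grow to the right and rows downward; lengths in m; the calibration is good to about 2 mm. A picture is of the moment at which its call begins: read the wrist's pose just before it.
- r.sign_off(): hands the job in; it is judged then, once.
Trained networks look in a picture, given as the dict that the camera call returned (one of the last four; its "shot" number tells which), for a name from the list of things; names that differ only in an ending like _2 or _b are one class to them, and where a whole thing is asked for, a point or a joint stands for the part that bears it (a point fixed in the world has none). Each returns a list of dicts, best first, with "score" (0 to 1); they miss things now and then, are a little off and sometimes report something else, mostly with a low value. They report only what shows in the picture. A call takes as long as a camera call. They do not tell look-alikes from the thing itself.
- r.cut_out(thing, picture): "pixels" (480x640 bool, what is visible of it) and "centre" ([column, row] in pixels, amid what is visible of it).
- r.place_of(thing, picture): "centre" ([column, row] in pixels: a listed point, or the origin of a listed thing).
The state is a dict: "time_s": time; "joints": joint angles; "qd": joint speeds; "joint_torque": joint torques, N m; "position": TCP position; "orientation": TCP orientation; "force": force on the tool from outside, world axes, zero at the start; "ft_torque": the same for the moment, N m; "grip_width": finger opening in m; "grip_force": force on a finger pad.
Only numpy, scipy, OpenCV 4.12 (cv2) and the standard library are available. Lean on these libraries where they do the work, as an engineer would, in place of code of your own. Each camera call takes 0.05 s, during which the arm holds its last target. There are 200 camera calls.

## Working session

There is one attempt and no reset: what is moved stays moved. The work goes in short steps, Python scripts to look and compute and a tool call to move; the robot and the scene stay as the last step left them, time stands still between calls to the robot, and variables do not carry over. Pictures are saved under pics/ and viewed, at most 10 in all, crops included, and the job is handed in when it is done.

Besides the shell and the picture viewer there is one more tool, called as name(argument=value, ...), one argument or row to a line, values as JSON. servo_tool: Moves the arm, as the interface text tells. Its arguments: {"type":"object","properties":{"offset":{"type":"array","items":{"type":"array","items":{"type":"number"}}},"delta_rot":{"type":"array","items":{"type":"array","items":{"type":"number"}}},"gripper":{"type":"number"},"newtons":{"type":"number"}},"required":["offset","delta_rot"]}

```bash
mkdir -p pics; ls; cat > h.py <<'E'
import numpy as np, cv2
from plant import r
def W(p,uv,z=None,win=1):
    """pixel -> world; by depth, or by plane z"""
    K=p["K"];T=p["world_from_camera"];u,v=uv
    d=np.array([(u-K[0,2])/K[0,0],(v-K[1,2])/K[1,1],1])
    if z is None:
        D=p["depth"][int(v)-win:int(v)+win+1,int(u)-win:int(u)+win+1];s=np.median(D[D>0])
    else: s=(z-T[2,3])/(T[:3,:3]@d)[2]
    return T[:3,:3]@(d*s)+T[:3,3]
E
python3 - <<'E'
from h import *
p=r.snapshot("top");cv2.imwrite("pics/top.png",p["frame"][:,:,::-1])
for t in ["long_post_center","short_post_center","long_tray_space","short_tray_space"]:
    for o in r.place_of(t,p)[:5]: print(t,round(o["score"],2),np.round(o["centre"]),W(p,o["centre"],0.016 if 'post' in t else .005).round(3))
s=r.get_state();print(s["position"],s["orientation"],s["time_s"])
E
```

```text
pics
long_post_center 0.68 [306. 188.] [0.546 0.044 0.016]
long_post_center 0.52 [339. 241.] [ 0.43  -0.027  0.016]
short_post_center 0.6 [336. 242.] [ 0.429 -0.022  0.016]
short_post_center 0.52 [332. 280.] [ 0.346 -0.012  0.016]
short_tray_space 0.96 [430. 224.] [ 0.468 -0.225  0.005]
[0.22934728 0.6078764  0.23080199] [ 1.79393860e-01  9.83777235e-01 -4.25229332e-04 -1.18668285e-04] 0.25
```

View pics/top.png

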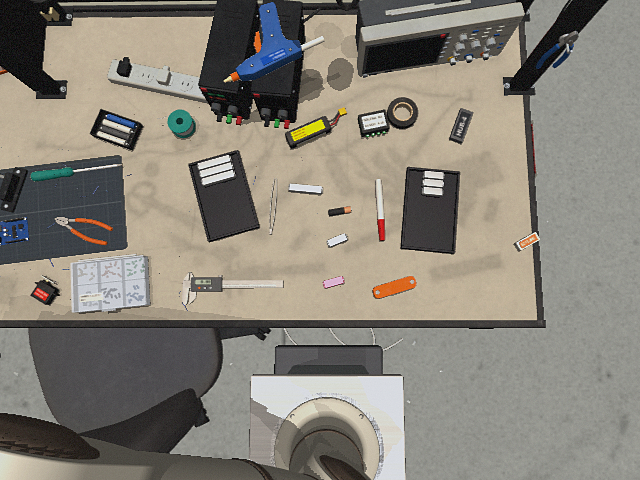

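```bash
cat > m.py <<'E'
from h import *
def rect(p,mask,z,name):
    c=max(cv2.findContours(mask.astype(np.uint8),0,2)[0],key=cv2.contourArea).reshape(-1,2)
    w=np.array([W(p,q,z)[:2] for q in c],np.float32)*1000
    (cx,cy),_,_=R=cv2.minAreaRect(w); b=cv2.boxPoints(R)
    e=[b[1]-b[0],b[2]-b[1]]; e.sort(key=np.linalg.norm)
    a=np.degrees(np.arctan2(e[1][1],e[1][0]))%180
    print(name,"c",round(cx/1000,4),round(cy/1000,4),"long axis deg",round(a,1),"size",[round(float(np.linalg.norm(x)),1) for x in e]); return np.array([cx,cy])/1000,a
E
python3 - <<'E'
from m import *
p=r.snapshot("top");f=p["frame"].astype(int);g=f.max(2)
def box(x0,y0,x1,y1,m):
    o=np.zeros_like(m);o[y0:y1,x0:x1]=m[y0:y1,x0:x1];return o
bright=(f.min(2)>165)
hs=cv2.cvtColor(p["frame"],cv2.COLOR_RGB2HSV)
steel=(hs[...,1]<45)&(g>90)
dark=g<75
rect(p,box(280,175,330,200,steel),.016,"long")
rect(p,box(322,228,352,252,steel),.016,"short")
for n,b in dict(L=(183,145,265,247),S=(395,160,467,258)).items():
    m=box(*b,dark);m=cv2.morphologyEx(m.astype(np.uint8),cv2.MORPH_CLOSE,np.ones((25,25)))
    c,a=rect(p,m,.010,n)
    if a>90:a-=180
    t=np.radians(a);print("free",c-.0265*np.array([np.cos(t),np.sin(t)]),a)
cv2.imwrite("pics/crop.png",cv2.resize(p["frame"][170:300,270:400,::-1],None,fx=4.5,fy=4.5,interpolation=2))
E
```

```text
long c 0.5468 0.0458 long axis deg 84.5 size [15.5, 75.2]
short c 0.4328 -0.0228 long axis deg 116.7 size [17.3, 46.0]
L c 0.5324 0.2245 long axis deg 15.9 size [116.3, 182.9]
free [0.50690329 0.21727941] 15.90406
S c 0.4993 -0.224 long axis deg 174.3 size [116.5, 182.0]
free [ 0.47292613 -0.22136385] -5.6605377
```

View pics/crop.png

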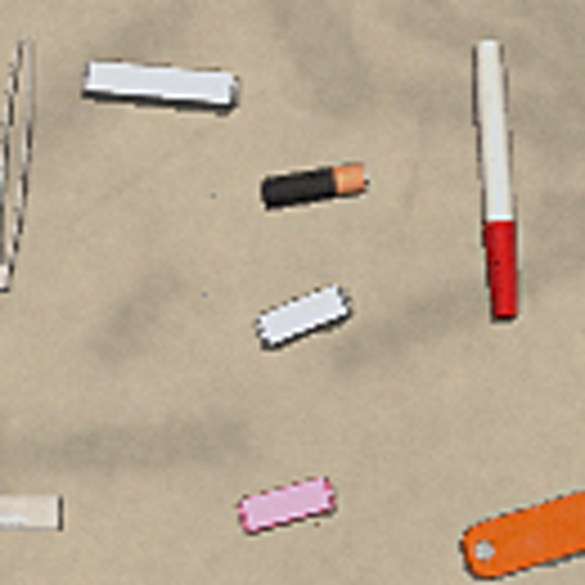

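Choice: the long post is at (306,188) and the short steel post at (337,240). The crop confirms both. The look-alikes are the pink post (333,282), battery (340,211), marker (380,210) and the fixed posts in the trays (217,170) and (433,183).

```bash
cat > plan.py <<'E'
from h import *
from scipy.spatial.transform import Rotation as R
def plan(pos,yaw,step=.042):
    """straight move to TCP pos, tool y at yaw (mod 180, nearest turn), tool down; prints rows"""
    s=r.get_state();R0=R.from_quat(s["orientation"]);p=np.array(s["position"]);y=R0.as_matrix()[:,1]
    d=(yaw-np.degrees(np.arctan2(y[1],y[0]))+90)%180-90
    pos=np.array(pos);n=int(max(np.ceil(np.linalg.norm(pos-p)/step),np.ceil(abs(d)/7.5),1))
    ya=np.radians(yaw-d); O=[];A=[]
    for i in range(n):
        a=ya+np.radians(d)*i/n
        Y=np.array([np.cos(a),np.sin(a),0]);Z=np.array([0,0,-1.]);X=np.cross(Y,Z)
        O.append((np.array([X,Y,Z])@((pos-p)/n)).round(4).tolist());A.append([0,0,round(-d/n,2)])
    print("t",s["time_s"],"turn",round(d,1),"tilt",(R0.as_matrix()[2,2]+1).round(5),"j7",round(s["joints"][6],2));print(n,O,A)
E
python3 -c "
from plan import *
plan([.547,.046,.10],-5.5)"
```

```text
t 0.3 turn -74.8 tilt 0.0 j7 -0.21
16 [[-0.031, -0.0259, 0.0082], [-0.033, -0.0232, 0.0082], [-0.0348, -0.0205, 0.0082], [-0.0363, -0.0176, 0.0082], [-0.0376, -0.0146, 0.0082], [-0.0387, -0.0114, 0.0082], [-0.0395, -0.0082, 0.0082], [-0.04, -0.005, 0.0082], [-0.0403, -0.0017, 0.0082], [-0.0403, 0.0016, 0.0082], [-0.04, 0.0049, 0.0082], [-0.0395, 0.0081, 0.0082], [-0.0387, 0.0113, 0.0082], [-0.0377, 0.0144, 0.0082], [-0.0364, 0.0174, 0.0082], [-0.0348, 0.0204, 0.0082]] [[0, 0, np.float64(4.68)], [0, 0, np.float64(4.68)], [0, 0, np.float64(4.68)], [0, 0, np.float64(4.68)], [0, 0, np.float64(4.68)], [0, 0, np.float64(4.68)], [0, 0, np.float64(4.68)], [0, 0, np.float64(4.68)], [0, 0, np.float64(4.68)], [0, 0, np.float64(4.68)], [0, 0, np.float64(4.68)], [0, 0, np.float64(4.68)], [0, 0, np.float64(4.68)], [0, 0, np.float64(4.68)], [0, 0, np.float64(4.68)], [0, 0, np.float64(4.68)]]
```

servo_tool(
  offset=[
    [-0.031,-0.026,0.008],
    [-0.033,-0.023,0.008],
    [-0.035,-0.0205,0.008],
    [-0.036,-0.0175,0.008],
    [-0.0375,-0.0145,0.008],
    [-0.0385,-0.0115,0.008],
    [-0.0395,-0.008,0.008],
    [-0.04,-0.005,0.008],
    [-0.04,-0.002,0.008],
    [-0.04,0.0015,0.008],
    [-0.04,0.005,0.008],
    [-0.0395,0.008,0.008],
  ],
  delta_rot=[
    [0,0,4.7],
    [0,0,4.7],
    [0,0,4.7],
    [0,0,4.7],
    [0,0,4.7],
    [0,0,4.7],
    [0,0,4.7],
    [0,0,4.7],
    [0,0,4.7],
    [0,0,4.7],
    [0,0,4.7],
    [0,0,4.7],
  ],
  gripper=0,
  newtons=40,
)

```text
time_s: 1.5
position: [0.4669, 0.1859, 0.1353]
orientation: [0.624, 0.781, 0.0, 0.0]
force: [0.6, 0.2, 1.5]
grip_width: 0.0426
grip_force: 0.0
```

servo_tool(
  offset=[
    [-0.0385,0.011,0.008],
    [-0.0375,0.0145,0.008],
    [-0.0365,0.0175,0.008],
    [-0.035,0.0205,0.008],
    [0,0,0],
    [0,0,0],
  ],
  delta_rot=[
    [0,0,4.7],
    [0,0,4.7],
    [0,0,4.7],
    [0,0,4.7],
    [0,0,0],
    [0,0,0],
  ],
)

```text
time_s: 2.1
position: [0.5447, 0.0451, 0.1029]
orientation: [0.743, 0.669, -0.0, -0.0]
force: [-0.5, 0.3, 0.3]
grip_width: 0.0423
grip_force: 0.0
```

```bash
python3 -c "
from plan import *
plan([.547,.046,.10],-5.5);print(r.get_state()['position'],r.get_state()['grip_width'])
plan([.547,.046,.004],-5.5)
p=r.snapshot('wrist');cv2.imwrite('pics/w1.png',p['frame'][:,:,::-1])
"
```

```text
t 2.1 turn 0.5 tilt 0.0 j7 -0.22
1 [[0.0011, 0.0022, 0.0029]] [[0, 0, np.float64(-0.5)]]
[0.5447416  0.04511266 0.10293314] 0.04232775628691548
t 2.1 turn 0.5 tilt 0.0 j7 -0.22
3 [[0.0004, 0.0007, 0.033], [0.0004, 0.0007, 0.033], [0.0004, 0.0007, 0.033]] [[0, 0, np.float64(-0.17)], [0, 0, np.float64(-0.17)], [0, 0, np.float64(-0.17)]]
```

View pics/w1.png

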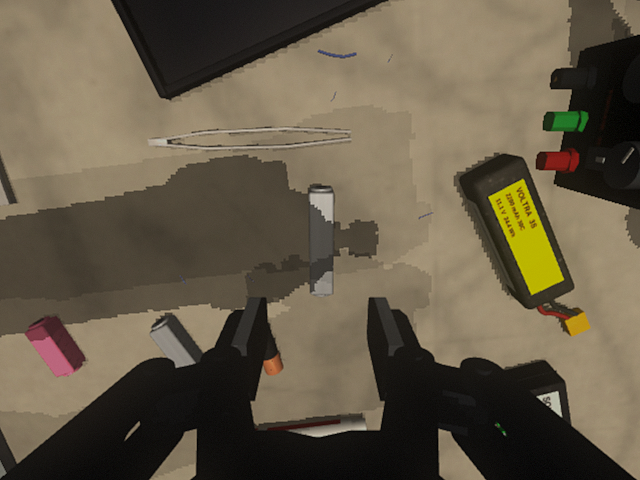

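The wrist view shows the long post at (320,240), centred between the open fingers. Pink is at (55,345), the short post at (175,340) and the battery at (272,350). Descending now.

servo_tool(
  offset=[
    [0.001,0.002,0.03],
    [0,0,0.03],
    [0,0,0.02],
    [0,0,0.012],
    [0,0,0.006],
    [0,0,0],
    [0,0,0],
  ],
  delta_rot=[
    [0,0,-0.5],
    [0,0,0],
    [0,0,0],
    [0,0,0],
    [0,0,0],
    [0,0,0],
    [0,0,0],
  ],
)

```text
time_s: 2.85
position: [0.5475, 0.0476, 0.0062]
orientation: [0.739, 0.673, 0.001, 0.0]
force: [0.8, 0.3, 0.4]
grip_width: 0.0423
grip_force: 0.0
```

servo_tool(
  offset=[
    [0,0,0],
    [0,0,0],
    [0,0,0],
    [0,0,0],
    [0,0,0],
    [0,0,0],
    [0,0,0],
  ],
  delta_rot=[
    [0,0,0],
    [0,0,0],
    [0,0,0],
    [0,0,0],
    [0,0,0],
    [0,0,0],
    [0,0,0],
  ],
  gripper=1,
  newtons=50,
)

```text
time_s: 3.55
position: [0.5477, 0.0472, 0.0064]
orientation: [0.739, 0.673, 0.001, 0.0]
force: [-0.4, 0.2, 6.6]
grip_width: 0.0144
grip_force: 50.5
```

servo_tool(
  offset=[
    [0,0,-0.01],
    [0,0,-0.02],
    [0,0,-0.03],
    [0,0,-0.03],
    [0,0,0],
    [0,0,0],
  ],
  delta_rot=[
    [0,0,0],
    [0,0,0],
    [0,0,0],
    [0,0,0],
    [0,0,0],
    [0,0,0],
  ],
)

```text
time_s: 4.15
position: [0.5471, 0.0471, 0.0961]
orientation: [0.739, 0.673, 0.001, 0.0]
force: [0.2, -0.4, -2.2]
grip_width: 0.0145
grip_force: 49.7
```

```bash
python3 -c "
from plan import *
s=r.get_state();print(s['position'],s['grip_width'],s['grip_force'],s['force'])
plan([.507,.217,.10],15.9)
p=r.snapshot('wrist');cv2.imwrite('pics/w2.png',p['frame'][:,:,::-1])
"
```

```text
[0.54705437 0.047115   0.09614171] 0.014531065332176681 49.660634994506836 [ 0.15933232 -0.3510481  -2.21331189]
t 4.15 turn 21.3 tilt 0.0 j7 -0.21
5 [[0.0331, -0.0112, -0.0008], [0.0338, -0.0087, -0.0008], [0.0344, -0.0061, -0.0008], [0.0347, -0.0036, -0.0008], [0.0349, -0.001, -0.0008]] [[0, 0, np.float64(-4.26)], [0, 0, np.float64(-4.26)], [0, 0, np.float64(-4.26)], [0, 0, np.float64(-4.26)], [0, 0, np.float64(-4.26)]]
```

View pics/w2.png

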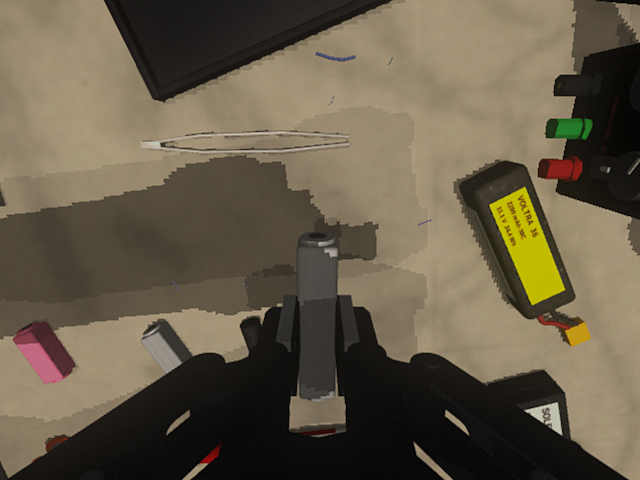

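The long post is held straight between the pads, seen from (318,240) to (318,395). Carrying it to the long tray.

servo_tool(
  offset=[
    [0.033,-0.011,-0.001],
    [0.034,-0.0085,-0.001],
    [0.0345,-0.006,-0.001],
    [0.0345,-0.0035,0],
    [0.035,-0.001,0],
    [0,0,0],
    [0,0,0],
    [0,0,0],
  ],
  delta_rot=[
    [0,0,-4.3],
    [0,0,-4.3],
    [0,0,-4.3],
    [0,0,-4.2],
    [0,0,-4.2],
    [0,0,0],
    [0,0,0],
    [0,0,0],
  ],
)

```text
time_s: 5.0
position: [0.5064, 0.2154, 0.0971]
orientation: [0.603, 0.798, -0.001, -0.0]
force: [0.4, -0.0, -1.9]
grip_width: 0.0144
grip_force: 49.6
```

```bash
python3 -c "
from plan import *
plan([.507,.217,.10],15.9);print(r.get_state()['position'])
from m import *
p=r.snapshot('top');cv2.imwrite('pics/t3.png',cv2.resize(p['frame'][130:260,170:370,::-1],None,fx=4,fy=4))
"
```

```text
t 5.0 turn 0.1 tilt 0.0 j7 -0.22
1 [[0.0013, 0.001, -0.0029]] [[0, 0, np.float64(-0.06)]]
[0.50644785 0.21544169 0.09710783]
```

View pics/t3.png

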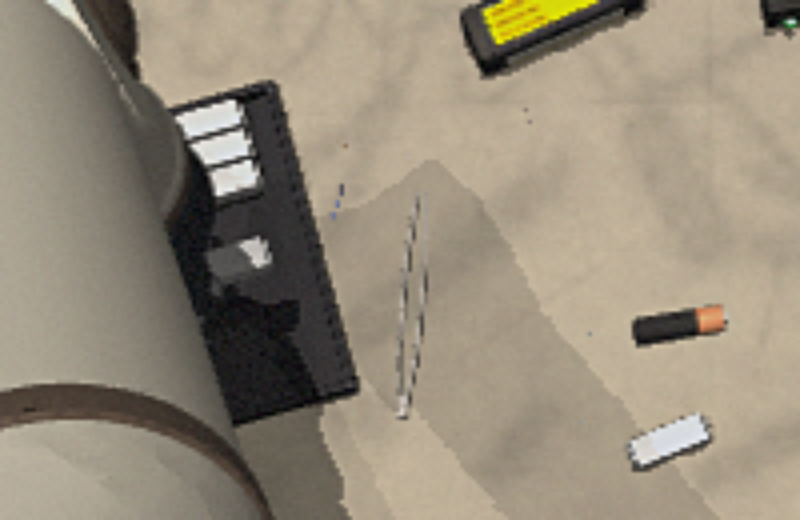

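The held post is visible over the free floor at (250,260) in the crop, parallel with the row. Lowering it.

servo_tool(
  offset=[
    [0.0015,0.001,0.025],
    [0,0,0.025],
    [0,0,0.018],
    [0,0,0.01],
    [0,0,0.005],
    [0,0,0.002],
    [0,0,0],
    [0,0,0],
  ],
  delta_rot=[
    [0,0,0],
    [0,0,0],
    [0,0,0],
    [0,0,0],
    [0,0,0],
    [0,0,0],
    [0,0,0],
    [0,0,0],
  ],
)

```text
time_s: 5.85
position: [0.5083, 0.219, 0.0141]
orientation: [0.602, 0.798, 0.001, 0.0]
force: [0.3, 0.2, -1.6]
grip_width: 0.0145
grip_force: 49.6
```

servo_tool(
  offset=[
    [0,0,0.0015],
    [0,0,0.0015],
    [0,0,0],
    [0,0,0],
    [0,0,0],
  ],
  delta_rot=[
    [0,0,0],
    [0,0,0],
    [0,0,0],
    [0,0,0],
    [0,0,0],
  ],
)

```text
time_s: 6.35
position: [0.5081, 0.2191, 0.0114]
orientation: [0.602, 0.798, 0.001, 0.0]
force: [-1.5, -0.5, 6.3]
grip_width: 0.0142
grip_force: 50.5
```

servo_tool(
  offset=[
    [0,0,0],
    [0,0,0],
    [0,0,0],
    [0,0,0],
    [0,0,0],
  ],
  delta_rot=[
    [0,0,0],
    [0,0,0],
    [0,0,0],
    [0,0,0],
    [0,0,0],
  ],
  gripper=0,
)

```text
time_s: 6.85
position: [0.5075, 0.2188, 0.0102]
orientation: [0.602, 0.798, -0.0, -0.0]
force: [0.4, 0.1, 0.7]
grip_width: 0.0425
grip_force: 0.0
```

servo_tool(
  offset=[
    [0,0,-0.01],
    [0,0,-0.03],
    [0,0,-0.04],
    [0,0,-0.02],
    [0,0,0],
    [0,0,0],
  ],
  delta_rot=[
    [0,0,0],
    [0,0,0],
    [0,0,0],
    [0,0,0],
    [0,0,0],
    [0,0,0],
  ],
)

```text
time_s: 7.45
position: [0.5078, 0.2189, 0.1111]
orientation: [0.602, 0.798, 0.001, 0.0]
force: [0.8, 0.2, -0.7]
grip_width: 0.0429
grip_force: 0.0
```

```bash
python3 -c "
from plan import *
plan([.433,-.023,.10],26.7)"
```

```text
t 7.45 turn 10.8 tilt 0.0 j7 -0.22
7 [[-0.0303, -0.0198, 0.0016], [-0.0298, -0.0206, 0.0016], [-0.0292, -0.0214, 0.0016], [-0.0286, -0.0221, 0.0016], [-0.028, -0.0229, 0.0016], [-0.0274, -0.0236, 0.0016], [-0.0267, -0.0244, 0.0016]] [[0, 0, np.float64(-1.54)], [0, 0, np.float64(-1.54)], [0, 0, np.float64(-1.54)], [0, 0, np.float64(-1.54)], [0, 0, np.float64(-1.54)], [0, 0, np.float64(-1.54)], [0, 0, np.float64(-1.54)]]
```

servo_tool(
  offset=[
    [-0.0305,-0.02,0],
    [-0.03,-0.0205,0],
    [-0.029,-0.0215,0],
    [-0.0285,-0.022,0],
    [-0.028,-0.023,0],
    [-0.0275,-0.0235,0],
    [-0.0265,-0.0245,0.01],
    [0,0,0],
    [0,0,0],
    [0,0,0],
  ],
  delta_rot=[
    [0,0,-1.5],
    [0,0,-1.5],
    [0,0,-1.5],
    [0,0,-1.6],
    [0,0,-1.6],
    [0,0,-1.5],
    [0,0,-1.5],
    [0,0,0],
    [0,0,0],
    [0,0,0],
  ],
)

```text
time_s: 8.45
position: [0.4323, -0.0222, 0.0999]
orientation: [0.525, 0.851, 0.0, -0.0]
force: [0.5, -0.2, -0.0]
grip_width: 0.0428
grip_force: 0.0
```

```bash
python3 -c "
from m import *
from plan import *
plan([.433,-.023,.10],26.7);print(r.get_state()['position'])
p=r.snapshot('wrist');cv2.imwrite('pics/w4.png',p['frame'][:,:,::-1])
p=r.snapshot('top');f=p['frame'];hs=cv2.cvtColor(f,cv2.COLOR_RGB2HSV);m=(f.min(2)>140)&(hs[...,1]<45);o=np.zeros_like(m);o[186:235,205:250]=m[186:235,205:250]
rect(p,o,.021,'placed')
"
```

```text
t 8.45 turn 0.0 tilt 0.0 j7 0.43
1 [[-0.0011, 0.0003, -0.0001]] [[0, 0, np.float64(-0.01)]]
[ 0.43226646 -0.02216943  0.09989468]
placed c 0.5078 0.2172 long axis deg 105.7 size [14.6, 73.1]
```

View pics/w4.png

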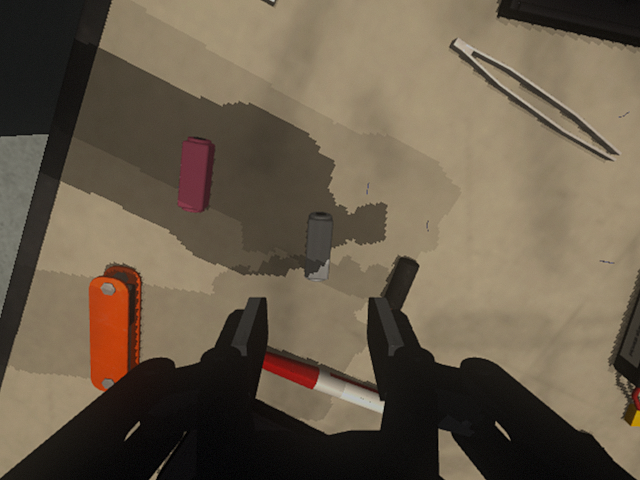

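The wrist view shows the short steel post at (319,245), centred and aligned. Pink is at (195,175), and the battery at (403,283) is clear of the right finger. The long post measures about 1 mm from its target.

servo_tool(
  offset=[
    [-0.001,0,0.03],
    [0,0,0.03],
    [0,0,0.018],
    [0,0,0.012],
    [0,0,0.004],
    [0,0,0],
    [0,0,0],
  ],
  delta_rot=[
    [0,0,0],
    [0,0,0],
    [0,0,0],
    [0,0,0],
    [0,0,0],
    [0,0,0],
    [0,0,0],
  ],
)

```text
time_s: 9.25
position: [0.4335, -0.0239, 0.0069]
orientation: [0.525, 0.851, 0.0, 0.001]
force: [-0.7, 0.5, -0.3]
grip_width: 0.0423
grip_force: 0.0
```

servo_tool(
  offset=[
    [0,0,0],
    [0,0,0],
    [0,0,0],
    [0,0,0],
    [0,0,0],
    [0,0,0],
  ],
  delta_rot=[
    [0,0,0],
    [0,0,0],
    [0,0,0],
    [0,0,0],
    [0,0,0],
    [0,0,0],
  ],
  gripper=1,
)

```text
time_s: 9.85
position: [0.4335, -0.0241, 0.0072]
orientation: [0.525, 0.851, 0.0, 0.001]
force: [-0.5, -0.4, 6.4]
grip_width: 0.0144
grip_force: 49.6
```

servo_tool(
  offset=[
    [0,0,-0.01],
    [0,0,-0.02],
    [0,0,-0.03],
    [0,0,-0.03],
    [0,0,0],
    [0,0,0],
  ],
  delta_rot=[
    [0,0,0],
    [0,0,0],
    [0,0,0],
    [0,0,0],
    [0,0,0],
    [0,0,0],
  ],
)

```text
time_s: 10.45
position: [0.4333, -0.0242, 0.0973]
orientation: [0.525, 0.851, 0.001, 0.001]
force: [0.1, -0.9, -1.3]
grip_width: 0.0142
grip_force: 49.0
```

```bash
python3 -c "
from plan import *
plan([.473,-.2215,.10],-5.7)
p=r.snapshot('wrist');cv2.imwrite('pics/w5.png',p['frame'][:,:,::-1])"
```

```text
t 10.45 turn -32.3 tilt 0.0 j7 0.43
5 [[-0.0388, -0.0106, -0.0005], [-0.0398, -0.0061, -0.0005], [-0.0402, -0.0016, -0.0005], [-0.0401, 0.0029, -0.0005], [-0.0396, 0.0074, -0.0005]] [[0, 0, np.float64(6.46)], [0, 0, np.float64(6.46)], [0, 0, np.float64(6.46)], [0, 0, np.float64(6.46)], [0, 0, np.float64(6.46)]]
```

View pics/w5.png

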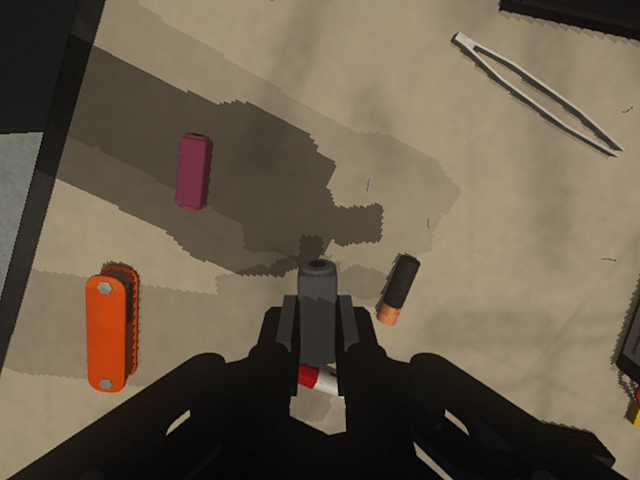

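The short post is held straight between the pads, seen from (318,265) to (318,360). Carrying it over.

servo_tool(
  offset=[
    [-0.039,-0.0105,0],
    [-0.04,-0.006,0],
    [-0.04,-0.0015,0],
    [-0.04,0.003,0],
    [-0.0395,0.0075,0],
    [0,0,0],
    [0,0,0],
    [0,0,0],
  ],
  delta_rot=[
    [0,0,6.5],
    [0,0,6.5],
    [0,0,6.5],
    [0,0,6.4],
    [0,0,6.4],
    [0,0,0],
    [0,0,0],
    [0,0,0],
  ],
)

```text
time_s: 11.3
position: [0.4717, -0.2196, 0.095]
orientation: [0.741, 0.672, -0.0, -0.002]
force: [0.1, 0.1, -0.9]
grip_width: 0.0144
grip_force: 49.0
```

```bash
python3 -c "
from plan import *
plan([.473,-.2215,.10],-5.7);print(r.get_state()['position'])"
```

```text
t 11.3 turn -0.1 tilt 1e-05 j7 0.36
1 [[-0.0017, 0.0014, -0.005]] [[0, 0, np.float64(0.13)]]
[ 0.4717342  -0.21964229  0.09497166]
```

servo_tool(
  offset=[
    [-0.0015,0.0015,0.025],
    [0,0,0.025],
    [0,0,0.016],
    [0,0,0.01],
    [0,0,0.004],
    [0,0,0.0015],
    [0,0,0],
    [0,0,0],
    [0,0,0],
  ],
  delta_rot=[
    [0,0,0],
    [0,0,0],
    [0,0,0],
    [0,0,0],
    [0,0,0],
    [0,0,0],
    [0,0,0],
    [0,0,0],
    [0,0,0],
  ],
)

```text
time_s: 12.2
position: [0.4748, -0.2231, 0.0155]
orientation: [0.741, 0.671, 0.0, 0.001]
force: [0.1, -0.1, -0.5]
grip_width: 0.014
grip_force: 49.0
```

servo_tool(
  offset=[
    [0,0,0.0015],
    [0,0,0.0015],
    [0,0,0.0005],
    [0,0,0],
    [0,0,0],
  ],
  delta_rot=[
    [0,0,0],
    [0,0,0],
    [0,0,0],
    [0,0,0],
    [0,0,0],
  ],
)

```text
time_s: 12.7
position: [0.4745, -0.223, 0.0122]
orientation: [0.741, 0.671, 0.0, 0.0]
force: [-3.6, 0.6, 9.3]
grip_width: 0.0141
grip_force: 50.2
```

servo_tool(
  offset=[
    [0,0,0],
    [0,0,0],
    [0,0,0],
    [0,0,0],
    [0,0,0],
  ],
  delta_rot=[
    [0,0,0],
    [0,0,0],
    [0,0,0],
    [0,0,0],
    [0,0,0],
  ],
  gripper=0,
)

```text
time_s: 13.2
position: [0.4741, -0.2228, 0.0111]
orientation: [0.741, 0.671, -0.0, -0.0]
force: [-0.3, 0.6, 0.5]
grip_width: 0.0426
grip_force: 0.0
```

servo_tool(
  offset=[
    [0,0,-0.01],
    [0,0,-0.03],
    [0,0,-0.04],
    [0,0,-0.04],
    [0.04,0,0],
    [0.04,0,0],
    [0.04,0,0],
    [0.04,0,0],
    [0.03,0,0],
    [0,0,0],
    [0,0,0],
  ],
  delta_rot=[
    [0,0,0],
    [0,0,0],
    [0,0,0],
    [0,0,0],
    [0,0,0],
    [0,0,0],
    [0,0,0],
    [0,0,0],
    [0,0,0],
    [0,0,0],
    [0,0,0],
  ],
)

```text
time_s: 14.3
position: [0.4931, -0.0332, 0.1319]
orientation: [0.74, 0.672, 0.0, 0.0]
force: [-0.0, -0.8, -0.2]
grip_width: 0.0426
grip_force: 0.0
```

```bash
python3 -c "
from m import *
p=r.snapshot('top');f=p['frame'];hs=cv2.cvtColor(f,cv2.COLOR_RGB2HSV);m=(f.min(2)>140)&(hs[...,1]<45)
for n,(x,y,X,Y) in dict(L=(205,186,250,235),S=(408,200,452,245)).items():
    o=np.zeros_like(m);o[y:Y,x:X]=m[y:Y,x:X];rect(p,o,.021,n)
print(r.get_state()['position'],r.get_state()['time_s'])
cv2.imwrite('pics/t6.png',cv2.resize(f[130:270,170:480,::-1],None,fx=2.5,fy=2.5))
"
```

```text
L c 0.5079 0.2172 long axis deg 105.7 size [14.5, 73.1]
S c 0.4744 -0.2215 long axis deg 85.0 size [14.4, 42.9]
[ 0.49297396 -0.03441239  0.13175335] 14.35
```

View pics/t6.png

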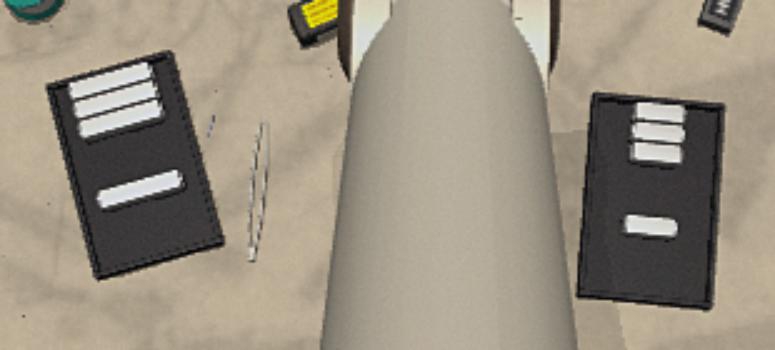

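Both posts lie in the middle of the free floor, parallel with their rows: the long one at (140,188), the short one at (650,226). The arm is clear, so I am handing in.

```bash
python3 -c "
from plant import r
print(r.sign_off())"
```

```text
the job is handed in; nothing more can be done
None
```

I put both posts in their matching trays and handed the job in at about 14 s; the final top view showed each within about 2 mm and 1° of its measured target, but sign-off returned no verdict.

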